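# Snug up a drum brake through the adjuster slot

### The job

Take the adjusting spoon out of its tool block, reach with its blade through the slot in the brake's backing plate and advance the star wheel underneath tooth by tooth, pushing the exposed teeth the way the yellow arrow points (towards the hub), until the shoes are snug and the wheel clearly will not go further. Work gently by feel: never let the spoon press on the brake with more than 30 N. Then stand the spoon back in its block, let go of it, and leave the other things on the bench where they are.

Things in the scene. Friction and masses are not known exactly. Their poses are not given: they have to be found in the camera images.
- brake: fixed drum brake lying on the bench: iron drum 304 mm in diameter, round grey backing plate on top (top face 86 mm up, 5 mm thick). Origin: centre of the underside, z up; +x runs from slot to hub, as the yellow arrow. Hub 68 mm wide, 18 mm high, in the plate's centre; two loose nuts beyond it. The star wheel is under the slot.
- slot (a point): centre of the access slot at the plate's top face, 75 mm from the brake's centre on its -x side; axes as the brake's. The slot is 32 mm long along x and 11 mm wide along y. A good working depth for the blade's end is 20 mm below this point. One stroke along the slot moves the wheel about one tooth.
- axle (a point): centre of the brass star wheel, 44 mm below the slot; axes as the brake's (they do not turn with the wheel), axle along y. 12 straight teeth 5 mm thick, tip radius 32 mm, root radius 20 mm, 12 mm wide along y. How the teeth stand differs each time and is not told: the blade may come down on a tooth or between two.
- shoe (a joint): shoe position in m: 0 just snug, negative slack; only 1 mm per tooth, and it does not tell how the teeth stand. Upper teeth pushed to the brake's +x tighten; about 5 N moves them, the wheel stays where left, 1.8 to 3.3 teeth before snug at the start. Once snug the wheel meets a firm stop: a push of 10 to 15 N that no longer moves it is snug.
- spoon: 160 g tool upright in the block. Origin: centre of its collar's underside, z up. Steel blade below it, 4 mm (x) by 8 mm (y), 42 mm long; collar 36 mm square, 5 mm thick; red handle 24 mm (x) by 26 mm (y), 5 to 60 mm above the origin. Hold it by the two x faces, firmly (80 N or more), so it cannot pivot; work with blade x along slot x.
- spoon_grip (a point): middle of the part of the handle to grip, 30 mm above the spoon's origin; axes as the spoon's
- spoon_tip (a point): end of the blade, 42 mm below the spoon's origin; axes as the spoon's
- block: blue tool block, fixed, 70 x 70 mm, 60 mm tall, with a rectangular hole straight down through its centre, 12 mm along its x by 16 mm along its y. Origin: centre of the underside; x and y along its sides
- nut_a: steel wheel nut, 26 mm across, 22 mm tall, standing on the backing plate behind the hub; bystander, origin: centre of its underside
- nut_b: a second steel wheel nut like nut_a, also on the backing plate; bystander
- spray_can: upright can, 62 mm diameter, 190 mm tall, whitish; bystander, origin: centre of its underside
- oil_bottle: upright grey bottle, 70 mm diameter, 170 mm tall; bystander, origin: centre of its underside
- bearing: steel bearing ring lying flat, 72 mm outside diameter, 20 mm high; bystander
- wrench: steel wrench lying flat, 190 mm long; bystander
- driver: screwdriver with green handle lying flat, 200 mm long; bystander
- socket: dark steel socket standing upright, 28 mm diameter, 34 mm tall; bystander
There are look-alikes about, which are no part of the job. There is more than one size of the spoon; the job needs the smallest.

How it is judged:
On the way, in this order (a step that is already met when the one before it is completed fails the run):
1. the spoon's blade is through the slot: its tip over 8 mm below the plate's top face and within 16 mm of the slot's centre (z of spoon_tip in the frame of slot below -0.008 m and horizontal distance between spoon_tip and slot below 0.016 m), for 0.05 s.
2. the shoes are snug (within a quarter tooth, shoe reading above -0.25 mm) while the blade is in the slot (value of joint shoe above -0.00025 m and z of spoon_tip in the frame of slot below -0.005 m and horizontal distance between spoon_tip and slot below 0.018 m), for 0.1 s.
At the end, for the whole second after the job is handed in: The shoes are snug (the wheel within a quarter tooth of snug or beyond, shoe reading above -0.25 mm), and the spoon stands released and at rest in its block: blade in the hole, collar on the block's top (within 4 mm), within 8 mm of the hole's centre and upright within 0.1 rad (value of joint shoe above -0.00025 m and horizontal distance between spoon and block below 0.008 m and z of spoon in the frame of block between 0.057 and 0.064 m and angle between spoon's own z axis and vertical below 0.1 rad and linear speed of spoon below 0.02 m/s); the robot touches nothing.
It fails at once if the spoon presses on the brake (plate or star wheel) with more than 30 N (contact force between spoon and brake above 30 N).
It fails at once if a bystander is moved more than 30 mm (distance of any of nut_a, nut_b, spray_can, oil_bottle, bearing, wrench, driver, socket from where it was at the start of the episode above 0.03 m).
It also fails if it takes over 67 s, if anything falls off the work surface, if the arm or the gripper's body presses on something with over 40 N, if the wrist force passes 120 N, or if a joint passes its speed limit or range.

### The arm

A 6-joint arm with a two-finger parallel gripper is mounted at the origin on the work surface. World frame = base frame: x ahead of the robot, y to its left, z up, the work surface at z = 0. Lengths are in m, angles in rad, forces in N, time in s.
With the tool pointing down it reaches from about 0.25 to 0.725 m from the base axis. Payload 4 kg.
Tool frame: the origin (TCP) lies between the finger pads; the fingertips stand 14 mm ahead of it and the grasp point (between the pads) lies 5 mm behind it (arm.tips_ahead is the distance from the TCP to the fingertips, in m); z points along the fingers, x is the direction in which the jaws open and shut, and the axes are right-handed (so a half turn about z gives the same grasp; the last joint's range is limited). The gripper opens to 85 mm and grips with 20 to 120 N. Pads are 22 mm wide; open, the fingers measure 114 mm over their backs; the gripper's body (76 mm by 85 mm) begins 54 mm behind the grasp point. The pads swing forward as they close: fully open they stand 13 mm farther back than shut.
Start: joints at [-1.154, 0.241, 0.005, 1.335, 0, 1.571], TCP at [0.202, -0.457, 0.245] pointing down, gripper open.
Joint ranges: [-2.72, 2.72], [-1.05, 1.87], [-1.09, 1.28], [-1.99, 2.15], [-1.42, 1.44], [-3.14, 3.14]. Speed limits (rad/s): [2.79, 2.79, 3.14, 3.14, 3.14, 3.14].

### API

Orientations are given as [roll, pitch, yaw] about the fixed x, y, z axes, in that order (R = Rz(yaw) Ry(pitch) Rx(roll)).
In Python, from plant import arm gives the robot as it stands.
- The arm moves only by the tool carry_out, never from a script. Its argument "motion" is a list of rows, each an object with "delta_pos": the shift along the tool's x, y, z in mm, a list of three; "turn": the turn, a rotation vector about the tool's x, y, z in degrees, a list of three; "claw": the gripper's target within -1 to 1 (fully open at 1, half-way at 0, shut at -1). A call has exactly 5 rows; each row is the pose to reach, as a shift and turn from the pose commanded when the call began, along the tool's axes at that moment; what a row does not reach only later rows make up. A row lasts 1/8 s, in which the tool goes at most 62.5 mm and 10.7 degrees, less where a joint would pass 70% of its speed; a pose out of reach is approached as far as the arm can. A call with a gripper value outside its range is refused whole. The fingers move at their own pace and stop on an object; "grip_force" is the grip in N (left out, the last holds). Time passes only in rows, so rows that repeat a pose let the fingers close, or fill a call up. It gives the time, the measured TCP pose, the force and the opening at its end, in the units of the state.
- arm.state(): the state, without advancing time (a new reading comes with each control period).
- arm.camera(name): name is "scene" or "top" or "wrist"; returns a dict with "frame" (384x512x3 uint8, red, green, blue), "camera_matrix" (3x3 intrinsics, pixels), "R" (3x3) and "t" (3): a world point X has camera coordinates R X + t; the wrist camera has in their place "hand_eye" (4x4, takes a point from camera to tool coordinates, whose origin is the TCP and whose axes are the tool frame's). Camera axes: x right, y down, z forward; pixel columns grow to the right and rows downward; lengths in m; the calibration is good to about 2 mm. The wrist camera is an equidistant fisheye: a pixel r from the principal point sees the ray r / f radians off the axis. A picture is of the moment at which its call begins: read the wrist's pose just before it. There is no depth.
- arm.hand_in(): hands the job in, once; it reports no verdict.
The state is a dict: "t": time; "q": joint angles; "dq": joint speeds; "effort": joint torques, N m; "tcp_pos": TCP position; "eef_rot": TCP orientation; "ft_force": force on the tool from outside, world axes, zero at the start; "moment": the same for the moment, N m; "grip_width": finger opening in m.
Only numpy, scipy, OpenCV 4.12 (cv2) and the standard library are available. Lean on these libraries where they do the work, as an engineer would, in place of code of your own. Each camera call takes 0.05 s, during which the arm holds its last target.

## Working session

There is one attempt and no reset: what is moved stays moved. The work goes in short steps, Python scripts to look and compute and a tool call to move; the robot and the scene stay as the last step left them, time stands still between calls to the robot, and variables do not carry over. Pictures are saved under pics/ and viewed, and the job is handed in when it is done.

Besides the shell and the picture viewer there is one more tool, called after "Emit:" as name([rows], argument=value, ...), one row to a line, values as JSON. carry_out: Moves the arm, as the interface text tells. Its arguments: {"type":"object","properties":{"motion":{"type":"array"},"grip_force":{"type":"number"}},"required":["motion"]}

```bash
mkdir -p pics; ls; python3 - <<'E'
from plant import arm
import cv2
s=arm.state()
print(s)
for n in("scene","top","wrist"):
    c=arm.camera(n); cv2.imwrite(f"pics/{n}0.png",c["frame"][:,:,::-1])
    import pickle; pickle.dump({k:v for k,v in c.items()},open(f"{n}0.pkl","wb"))
    print(n,{k:v.tolist() if hasattr(v,'tolist') else v for k,v in c.items() if k!="frame"})
E
```

```text
pics
{'t': 0.0, 'q': array([-1.15400531e+00,  2.41413987e-01,  3.72767530e-03,  1.33518342e+00,
       -8.00270211e-06,  1.57081439e+00]), 'dq': array([ 0.00207316, -0.00015128, -0.00119158,  0.00053761, -0.0020273 ,
        0.00013247]), 'effort': array([ 5.96750633e-04, -3.72319543e+01,  2.52407008e+01,  1.68404868e-02,
        9.17958369e-05, -9.55798555e-06]), 'tcp_pos': array([ 0.20217114, -0.45665322,  0.24441373]), 'eef_rot': array([ 3.14158461e+00,  2.07340615e-03, -1.15402337e+00]), 'ft_force': array([-0.83828383, -0.32573399, -0.31068042]), 'moment': array([0.01554361, 0.000847  , 0.05752947]), 'grip_width': 0.08566003759143717}
scene {'camera_matrix': [[394.31019944404056, 0.0, 249.47972791564803], [0.0, 394.31019944404056, 196.6616417751422], [0.0, 0.0, 1.0]], 'R': [[-0.7969589532720699, 0.603785926726099, -0.017291081140076433], [0.43630907082899795, 0.5556318429030574, -0.7077482955574594], [-0.4177209852423306, -0.5715905963534198, -0.7062530485941413]], 't': [0.42206403799100745, -0.16820775498603432, 1.2459505444140113]}
top {'camera_matrix': [[486.0331466668048, 0.0, 251.55059318584753], [0.0, 486.0331466668048, 193.16272912755122], [0.0, 0.0, 1.0]], 'R': [[-0.028628385135073528, -0.9995714497926615, -0.006110018326853266], [-0.9948009530381846, 0.029088322535131016, -0.09759576489997715], [0.097731670398481, 0.003284242909525774, -0.9952073825839688]], 't': [0.008299955711308206, 0.534235125642102, 1.4102191879512083]}
wrist {'camera_matrix': [[297.3186396354542, 0.0, 256.0782207275926], [0.0, 297.3186396354542, 190.54842901397475], [0.0, 0.0, 1.0]], 'hand_eye': [[0.9999996786103609, -0.000763261537619154, 0.00024537930151326173, -0.0007569654072326348], [0.0006696896178343763, 0.9634859009677719, 0.2677582307831779, -0.0681234765695605], [-0.0004407890563350578, -0.26775798040048593, 0.9634861024617124, -0.12853298199094684], [0.0, 0.0, 0.0, 1.0]]}
```

View pics/top0.png

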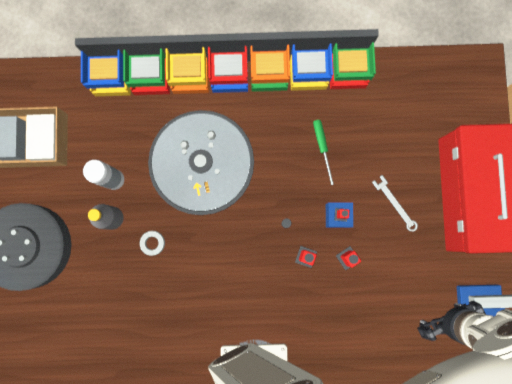

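View pics/scene0.png

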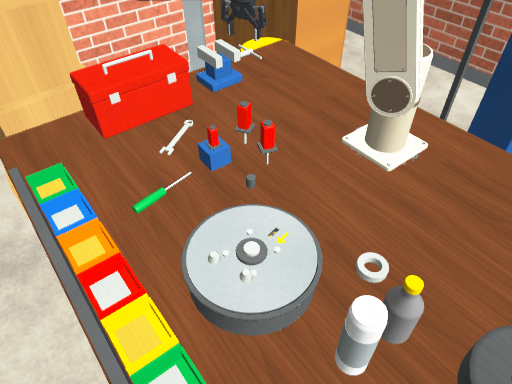

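View pics/wrist0.png

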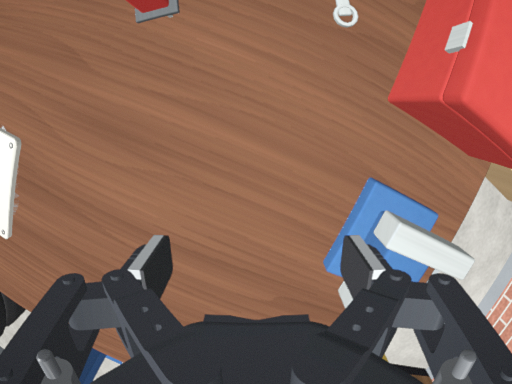

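```bash
python3 - <<'E'
import cv2,numpy as np
t=cv2.imread("pics/top0.png"); s=cv2.imread("pics/scene0.png")
a=cv2.resize(t[190:280,280:380],None,fx=4,fy=4,interpolation=cv2.INTER_CUBIC)
b=cv2.resize(s[90:180,190:290],None,fx=4,fy=4,interpolation=cv2.INTER_CUBIC)
cv2.imwrite("pics/crop1.png",np.hstack([a,b]))
a=cv2.resize(t[105:220,140:262],None,fx=4,fy=4,interpolation=cv2.INTER_CUBIC)
cv2.imwrite("pics/crop2.png",a)
E
```

```text
(no output)
```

View pics/crop1.png

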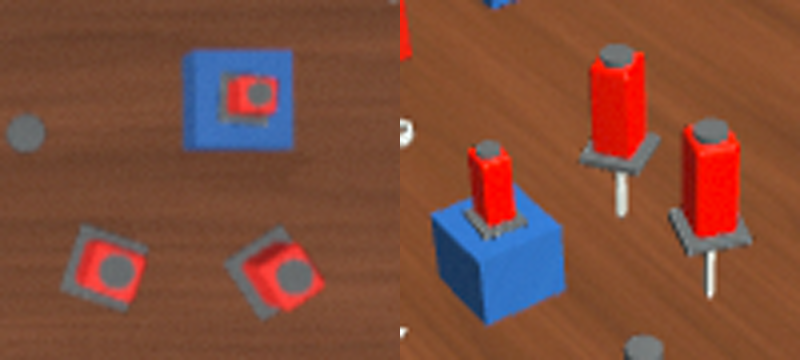

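View pics/crop2.png

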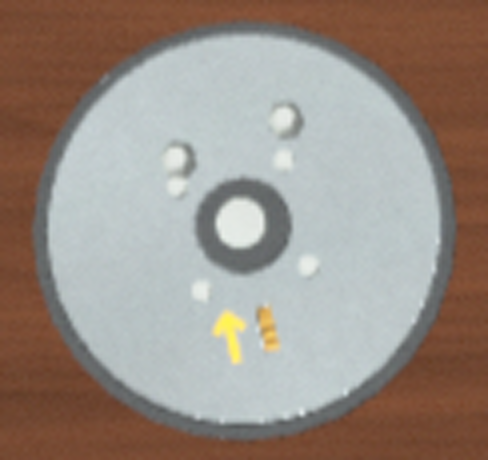

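```bash
cat > h.py <<'E'
import numpy as np,cv2,pickle
from scipy.spatial.transform import Rotation as Ro
from scipy.optimize import least_squares
def load(n): return pickle.load(open(n+".pkl","rb"))
def ray(c,uv):
    K=c["camera_matrix"];d=np.linalg.inv(K)@np.array([uv[0],uv[1],1.0]);R=np.array(c["R"])
    return -R.T@c["t"],R.T@d
def at(c,uv,z):
    o,d=ray(c,uv);return o+d*(z-o[2])/d[2]
def proj(c,X):
    X=np.atleast_2d(X);p=(np.array(c["R"])@X.T).T+c["t"];p=(np.array(c["camera_matrix"])@p.T).T;return p[:,:2]/p[:,2:]
def Tt(pos,rpy):
    T=np.eye(4);T[:3,:3]=Ro.from_euler('xyz',rpy).as_matrix();T[:3,3]=pos;return T
def wray(c,T,uv):
    K=c["camera_matrix"];p=np.array([uv[0]-K[0,2],uv[1]-K[1,2]])/K[0,0];r=np.hypot(*p)
    d=np.array([np.sin(r)*p[0]/r,np.sin(r)*p[1]/r,np.cos(r)]);M=T@np.array(c["hand_eye"]);return M[:3,3],M[:3,:3]@d
def wat(c,T,uv,z):
    o,d=wray(c,T,uv);return o+d*(z-o[2])/d[2]
def wproj(c,T,X):
    M=np.linalg.inv(T@np.array(c["hand_eye"]));X=np.atleast_2d(X);p=(M[:3,:3]@X.T).T+M[:3,3]
    th=np.arctan2(np.hypot(p[:,0],p[:,1]),p[:,2]);n=np.hypot(p[:,0],p[:,1])
    K=c["camera_matrix"];return np.c_[K[0,2]+K[0,0]*th*p[:,0]/n,K[1,2]+K[0,0]*th*p[:,1]/n]
E
python3 - <<'E'
from h import *
c=load("top0");im=c["frame"];hsv=cv2.cvtColor(im,cv2.COLOR_RGB2HSV)
# crops: px = off + crop/4
f=lambda u,v,ox,oy:((u-1.5)/4+ox,(v-1.5)/4+oy)
# star gold in slot
gold=((hsv[...,0]>10)&(hsv[...,0]<28)&(hsv[...,1]>90)&(hsv[...,2]>100)).astype(np.uint8);gold[:, :150]=0;gold[:165]=0;gold[210:]=0;gold[:,250:]=0
n,l,st,ce=cv2.connectedComponentsWithStats(gold)
print(st,ce)
print("slot",at(c,f(267,328,140,105),.086),"hubtop",at(c,f(241,222,140,105),.104))
# plate: light gray
pl=((hsv[...,1]<45)&(hsv[...,2]>140)).astype(np.uint8)
n,l,st,ce=cv2.connectedComponentsWithStats(pl)
for i in range(1,n):
    if st[i,4]>3000: print(st[i],ce[i]); 
i=l[140,200]
cs,_=cv2.findContours((l==i).astype(np.uint8),0,1);k=max(cs,key=cv2.contourArea)[:,0]
P=np.array([at(c,p,.086)[:2] for p in k])
r=least_squares(lambda x:np.hypot(*(P-x[:2]).T)-x[2],[.5,.1,.15],loss='soft_l1',f_scale=.002).x;print("plate",r)
for nm,p in dict(arrowtip=(228,310),arrowtail=(237,361),s1=(263,307),s2=(271,349)).items(): print(nm,at(c,f(*p,140,105),.086))
bl=((hsv[...,0]>100)&(hsv[...,0]<125)&(hsv[...,1]>120)).astype(np.uint8)
n,l,st,ce=cv2.connectedComponentsWithStats(bl)
for i in range(1,n):
    if st[i,4]>200: print("blue",st[i],ce[i])
for p in [(196,50),(292,50),(292,150),(196,150)]: print("blkcorner",at(c,f(*p,280,190),.06))
print("collar",[at(c,f(*p,280,190),.065) for p in [(220,72),(270,127)]],"handletop",at(c,f(259,93,280,190),.125))
for nm,p in dict(nutA=(177,155),nutB=(285,117)).items(): print(nm,at(c,f(*p,140,105),.108))
E
```

```text
[[     0      0    512    384 196420]
 [   194    183      7     13     35]
 [   205    182      5     10     30]
 [   151    185      1      1      1]
 [   249    185      1      1      1]
 [   150    187      1      1      1]
 [   150    189      2      3      3]
 [   154    190      1      1      1]
 [   152    193      3      2      3]
 [   243    192      7      7     17]
 [   156    194      1      1      1]
 [   158    195      1      1      1]
 [   151    196     10      8     29]
 [   238    199      3      2      3]
 [   242    199      1      1      1]
 [   241    201      1      1      1]
 [   246    200      2      1      2]
 [   151    203      1      1      1]
 [   163    203      1      1      1]
 [   165    203      1      2      2]
 [   233    203      2      3      3]
 [   244    202      3      2      3]
 [   248    202      2      4      4]
 [   150    205      1      1      1]
 [   150    205      6      5     11]
 [   156    205      1      1      1]
 [   158    204      1      1      1]
 [   236    204      2      2      2]
 [   240    205      1      1      1
[... 2117 characters left out ...]
]
blue [291  43  42  38 630] [312.91904762  65.63492063]
blue [ 81  49  43  39 701] [100.25677603  72.07560628]
blue [211  84  37   8 259] [229.58687259  87.66023166]
blue [326 203  27  24 456] [337.97587719 214.69078947]
blue [457 285  44  20 524] [475.88740458 291.59923664]
blkcorner [ 0.49854574 -0.22820602  0.06      ]
blkcorner [ 0.49653774 -0.29714626  0.06      ]
blkcorner [ 0.42484419 -0.29363757  0.06      ]
blkcorner [ 0.42682057 -0.22504132  0.06      ]
collar [array([ 0.48188754, -0.24389281,  0.065     ]), array([ 0.44155314, -0.27775113,  0.065     ])] handletop [ 0.46293324 -0.25987624  0.125     ]
nutA [0.67264393 0.17908948 0.108     ]
nutB [0.69757104 0.10247194 0.108     ]
```

```bash
cat > d.py <<'E'
import sys
from h import *
from plant import arm
# usage: d.py x y z yaw
def delta(pos,yaw,base=None):
    s=arm.state()
    T=Tt(s["tcp_pos"],s["eef_rot"]) if base is None else base
    G=Tt(pos,[np.pi,0,yaw]);D=np.linalg.inv(T)@G
    return D[:3,3]*1000,np.degrees(Ro.from_matrix(D[:3,:3]).as_rotvec())
if __name__=="__main__":
    a=list(map(float,sys.argv[1:5]));d,r=delta(a[:3],a[3]);print(d.round(1),r.round(2),arm.state()["t"])
E
python3 d.py 0.462 -0.26 0.25 -0.03
python3 - <<'E'
from h import *
c=load("top0");f=lambda u,v:((u-1.5)/4+280,(v-1.5)/4+190)
for p in [(117,271),(294,275)]: print(at(c,f(*p),.13))
E
```

```text
[ -74.8 -317.2   -5.3] [-5.00e-02  8.00e-02 -6.44e+01] 0.15
[ 0.34515609 -0.15742754  0.13      ]
[ 0.33908264 -0.27673486  0.13      ]
```

Emit:
carry_out([
  {"delta_pos":[-15,-62,-1],"turn":[0,0,-10],"claw":1},
  {"delta_pos":[-30,-124,-2],"turn":[0,0,-20],"claw":1},
  {"delta_pos":[-45,-186,-3],"turn":[0,0,-30],"claw":1},
  {"delta_pos":[-60,-245,-4],"turn":[0,0,-40],"claw":1},
  {"delta_pos":[-75,-303,-5],"turn":[0,0,-50],"claw":1},
])

```text
t: 0.78
tcp_pos: [0.4504, -0.2645, 0.2501]
eef_rot: [3.141, 0.0, -0.276]
ft_force: [0.5, -1.0, 0.1]
grip_width: 0.0852
```

```bash
python3 d.py 0.462 -0.26 0.25 -0.03
```

```text
[10.  -7.5  0.1] [ 1.000e-02  1.000e-02 -1.408e+01] 0.775
```

Emit:
carry_out([
  {"delta_pos":[5,-6,0],"turn":[0,0,-7],"claw":0.3},
  {"delta_pos":[9,-12,0],"turn":[0,0,-14],"claw":0.3},
  {"delta_pos":[9,-12,0],"turn":[0,0,-14],"claw":0.3},
  {"delta_pos":[9,-12,0],"turn":[0,0,-14],"claw":0.3},
  {"delta_pos":[9,-12,0],"turn":[0,0,-14],"claw":0.3},
])

```text
t: 1.4
tcp_pos: [0.4607, -0.2573, 0.2503]
eef_rot: [-3.142, 0.0, -0.039]
ft_force: [0.3, -0.5, -0.6]
grip_width: 0.0556
```

```bash
cat > snap.py <<'E'
import sys
from h import *
from plant import arm
n,cam=sys.argv[1:3]
s=arm.state();c=dict(arm.camera(cam));c["T"]=Tt(s["tcp_pos"],s["eef_rot"]);c["state"]=s
pickle.dump(c,open(n+".pkl","wb"));im=c["frame"][:,:,::-1]
if len(sys.argv)>3:
    a,b,e,f,k=map(int,sys.argv[3:8]);im=cv2.resize(im[b:f,a:e],None,fx=k,fy=k,interpolation=cv2.INTER_CUBIC)
cv2.imwrite(f"pics/{n}.png",im);print(s["t"],s["tcp_pos"].round(4),s["eef_rot"].round(4),s["ft_force"].round(2),round(s["grip_width"],4))
E
python3 snap.py w1 wrist
```

```text
1.4 [ 0.4607 -0.2573  0.2503] [-3.1416e+00  2.0000e-04 -3.8800e-02] [ 0.35 -0.47 -0.64] 0.0556
```

View pics/w1.png

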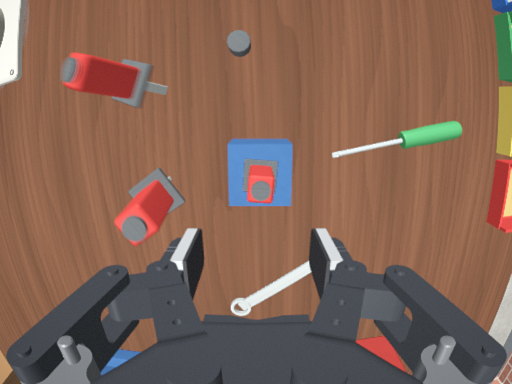

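```bash
python3 - <<'E'
from h import *
c=load("w1");im=c["frame"][130:215,220:300,::-1];cv2.imwrite("pics/w1c.png",cv2.resize(im,None,fx=7,fy=7,interpolation=cv2.INTER_CUBIC))
E
```

```text
(no output)
```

View pics/w1c.png

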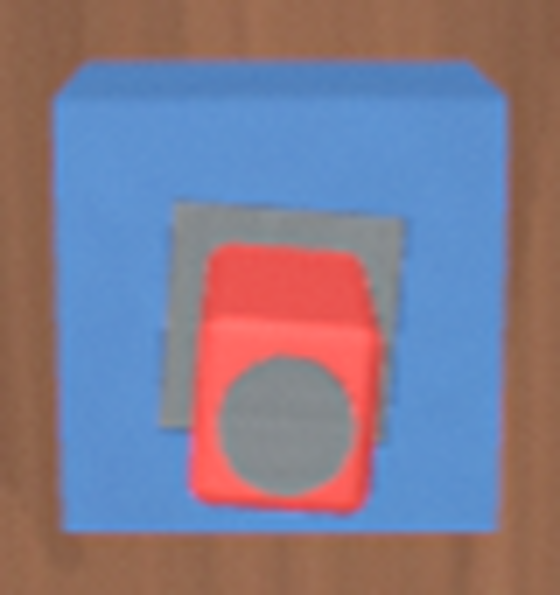

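```bash
python3 - <<'E'
from h import *
c=load("w1");T=c["T"]
f=lambda u,v:(220+(u-3)/7,130+(v-3)/7)
W=lambda p,z:wat(c,T,f(*p),z)
blk=np.array([W(p,.06) for p in [(53,100),(508,97),(497,532),(64,532)]]);print("blk",blk.round(4).tolist(),blk.mean(0), "sides",[np.linalg.norm(blk[i]-blk[(i+1)%4]).round(4) for i in range(4)],"yaw",np.arctan2(*(blk[1]-blk[0])[[1,0]]),np.arctan2(*(blk[2]-blk[3])[[1,0]]))
col=np.array([W(p,.065) for p in [(175,203),(403,217),(385,441),(160,427)]]);print("col",col.mean(0),"sides",[np.linalg.norm(col[i]-col[(i+1)%4]).round(4) for i in range(4)],"yaw",np.arctan2(*(col[1]-col[0])[[1,0]]))
h=np.array([W(p,.12) for p in [(203,318),(380,328),(368,514),(190,500)]]);print("hand",h.mean(0),"sides",[np.linalg.norm(h[i]-h[(i+1)%4]).round(4) for i in range(4)],"yaw",np.arctan2(*(h[1]-h[0])[[1,0]]))
print("disc",W((287,424),.122))
E
```

```text
blk [[0.4307, -0.224, 0.06], [0.5008, -0.2262, 0.06], [0.4982, -0.2966, 0.06], [0.4281, -0.2938, 0.06]] [ 0.46445995 -0.26014647  0.06      ] sides [np.float64(0.0701), np.float64(0.0705), np.float64(0.0702), np.float64(0.0699)] yaw -0.031521806496500056 -0.039819566839689166
col [ 0.46442    -0.25956734  0.065     ] sides [np.float64(0.0349), np.float64(0.0357), np.float64(0.0354), np.float64(0.0356)] yaw -0.10059218006492007
hand [ 0.46437262 -0.25944593  0.12      ] sides [np.float64(0.0226), np.float64(0.025), np.float64(0.0233), np.float64(0.0244)] yaw -0.09668201767296206
disc [ 0.46454289 -0.25995544  0.122     ]
```

```bash
python3 d.py 0.464 -0.2598 0.086 -0.099
```

```text
[  3.4   2.3 164.4] [0.   0.   3.46] 1.45
```

Emit:
carry_out([
  {"delta_pos":[3.4,2.3,35],"turn":[0,0,3.5],"claw":0.3},
  {"delta_pos":[3.4,2.3,80],"turn":[0,0,3.5],"claw":0.3},
  {"delta_pos":[3.4,2.3,120],"turn":[0,0,3.5],"claw":0.3},
  {"delta_pos":[3.4,2.3,150],"turn":[0,0,3.5],"claw":0.3},
  {"delta_pos":[3.4,2.3,164],"turn":[0,0,3.5],"claw":0.3},
])

```text
t: 2.08
tcp_pos: [0.4631, -0.2591, 0.0846]
eef_rot: [-3.14, 0.003, -0.099]
ft_force: [-0.1, -0.1, 0.3]
grip_width: 0.0555
```

```bash
python3 d.py 0.464 -0.2598 0.086 -0.099;python3 snap.py w2 wrist
```

```text
[ 0.9  0.6 -1.4] [-0.07  0.16 -0.01] 2.075
2.075 [ 0.4631 -0.2591  0.0846] [-3.1404e+00  2.8000e-03 -9.9100e-02] [-0.07 -0.14  0.3 ] 0.0555
```

View pics/w2.png

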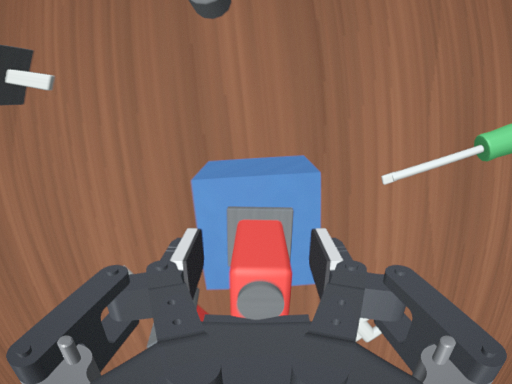

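Emit:
carry_out([
  {"delta_pos":[0.5,0,0],"turn":[0,0,0],"claw":-0.3},
  {"delta_pos":[0.5,0,0],"turn":[0,0,0],"claw":-1},
  {"delta_pos":[0.5,0,0],"turn":[0,0,0],"claw":-1},
  {"delta_pos":[0.5,0,0],"turn":[0,0,0],"claw":-1},
  {"delta_pos":[0.5,0,0],"turn":[0,0,0],"claw":-1},
], grip_force=100)

```text
t: 2.75
tcp_pos: [0.4661, -0.2601, 0.088]
eef_rot: [3.14, -0.003, -0.098]
ft_force: [0.3, -0.1, 6.2]
grip_width: 0.0228
```

```bash
python3 snap.py w3 wrist;python3 snap.py s3 scene
```

```text
2.75 [ 0.4661 -0.2601  0.088 ] [ 3.14   -0.0034 -0.0981] [ 0.28 -0.12  6.16] 0.0228
2.8 [ 0.4661 -0.2601  0.088 ] [ 3.1399 -0.0034 -0.0981] [ 0.34 -0.58  6.54] 0.0229
```

View pics/w3.png

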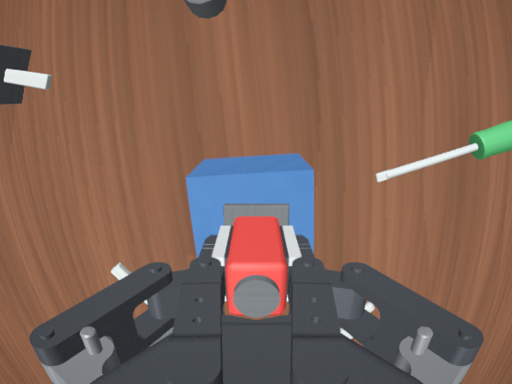

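Emit:
carry_out([
  {"delta_pos":[0,0,-10],"turn":[0,0,0],"claw":-1},
  {"delta_pos":[0,0,-30],"turn":[0,0,0],"claw":-1},
  {"delta_pos":[0,0,-60],"turn":[0,0,0],"claw":-1},
  {"delta_pos":[0,0,-95],"turn":[0,0,0],"claw":-1},
  {"delta_pos":[0,0,-120],"turn":[0,0,0],"claw":-1},
])

```text
t: 3.48
tcp_pos: [0.465, -0.2594, 0.2081]
eef_rot: [3.141, -0.001, -0.098]
ft_force: [-0.5, 0.6, -1.2]
grip_width: 0.0229
```

```bash
python3 snap.py w4 wrist;python3 snap.py s4 scene;python3 d.py 0.54 0.075 0.205 0.195
```

```text
3.475 [ 0.465  -0.2594  0.2081] [ 3.1413e+00 -9.0000e-04 -9.8000e-02] [-0.5   0.6  -1.23] 0.0229
3.525 [ 0.4664 -0.2602  0.2114] [ 3.1391 -0.0059 -0.098 ] [ 1.06 -0.88  1.14] 0.0226
[  40.4 -340.8    4. ] [  0.18  -0.3  -16.79] 3.575
```

View pics/w4.png

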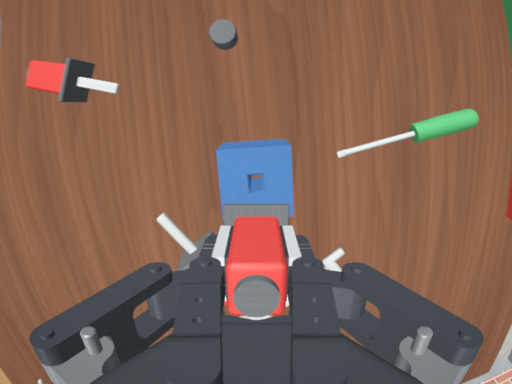

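View pics/s4.png

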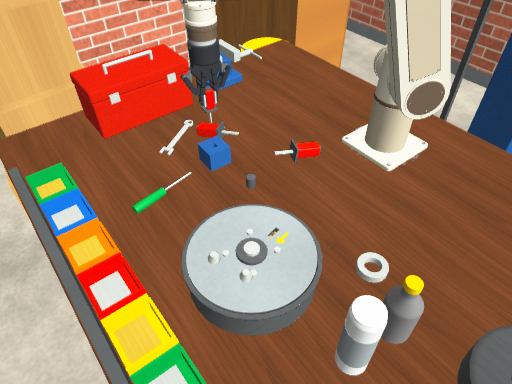

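```bash
python3 d.py 0.561 0.062 0.205 0.19
python3 - <<'E'
from h import *
c=load("w4");T=c["T"];im=c["frame"][130:225,205:305,::-1];cv2.imwrite("pics/w4c.png",cv2.resize(im,None,fx=6,fy=6,interpolation=cv2.INTER_CUBIC))
E
```

```text
[  62.6 -329.9    4.1] [  0.18  -0.3  -16.5 ] 3.575
```

View pics/w4c.png

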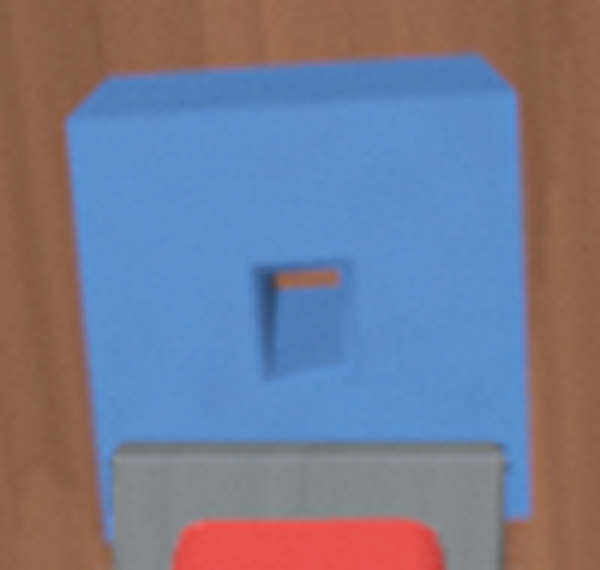

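```bash
python3 - <<'E'
from h import *
c=load("w4");T=c["T"]
f=lambda u,v:(205+(u-2.5)/6,130+(v-2.5)/6)
h=np.array([wat(c,T,f(*p),.06) for p in [(254,268),(352,260),(352,364),(262,380)]]);print(h.round(4),h.mean(0))
b=np.array([wat(c,T,f(*p),.06) for p in [(67,122),(519,92)]]);print(b.mean(0),np.linalg.norm(b[1]-b[0]),np.arctan2(*(b[1]-b[0])[[1,0]]))
a=np.arctan2(*(b[1]-b[0])[[1,0]]);print("center",b.mean(0)[:2]+.035*np.array([np.sin(a),-np.cos(a)]))
E
```

```text
[[ 0.4571 -0.2509  0.06  ]
 [ 0.4727 -0.2511  0.06  ]
 [ 0.4711 -0.2681  0.06  ]
 [ 0.4564 -0.2694  0.06  ]] [ 0.46432523 -0.25987021  0.06      ]
[ 0.46576746 -0.22564776  0.06      ] 0.07094164252142673 -0.032637206497615555
center [ 0.46462536 -0.26062912]
```

Emit:
carry_out([
  {"delta_pos":[12,-62,1],"turn":[0,0,-4],"claw":-1},
  {"delta_pos":[24,-124,2],"turn":[0,0,-8],"claw":-1},
  {"delta_pos":[36,-186,3],"turn":[0,0,-12],"claw":-1},
  {"delta_pos":[48,-247,4],"turn":[0,0,-16.5],"claw":-1},
  {"delta_pos":[59,-305,4],"turn":[0,0,-16.5],"claw":-1},
])

```text
t: 4.2
tcp_pos: [0.5529, 0.0403, 0.2007]
eef_rot: [-3.141, 0.003, 0.19]
ft_force: [1.2, -0.7, -0.8]
grip_width: 0.0227
```

```bash
 python3 d.py 0.561 0.062 0.205 0.19
```

```text
[ 12.1 -19.8  -4.4] [-0.01  0.14  0.02] 4.2
```

Emit:
carry_out([
  {"delta_pos":[5,-10,0],"turn":[0,0,0],"claw":-1},
  {"delta_pos":[10,-20,0],"turn":[0,0,0],"claw":-1},
  {"delta_pos":[10,-20,0],"turn":[0,0,0],"claw":-1},
  {"delta_pos":[10,-20,0],"turn":[0,0,0],"claw":-1},
  {"delta_pos":[10,-20,0],"turn":[0,0,0],"claw":-1},
])

```text
t: 4.82
tcp_pos: [0.5594, 0.0586, 0.2024]
eef_rot: [3.141, -0.0, 0.188]
ft_force: [0.9, 0.2, -0.5]
grip_width: 0.0228
```

```bash
python3 snap.py w5 wrist
```

```text
4.825 [0.5594 0.0586 0.2024] [ 3.1414e+00 -1.0000e-04  1.8790e-01] [ 0.93  0.2  -0.46] 0.0228
```

View pics/w5.png

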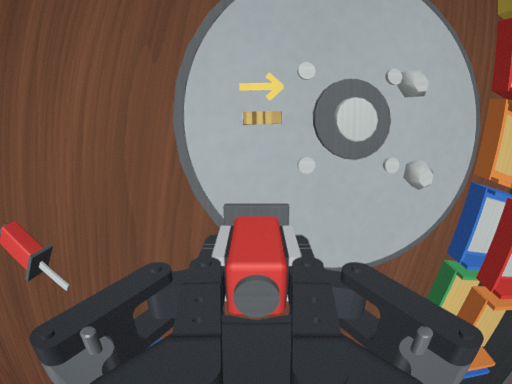

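```bash
python3 - <<'E'
from h import *
c=load("w5");im=c["frame"][75:140,225:305,::-1];cv2.imwrite("pics/w5c.png",cv2.resize(im,None,fx=9,fy=9,interpolation=cv2.INTER_CUBIC))
E
```

```text
(no output)
```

View pics/w5c.png

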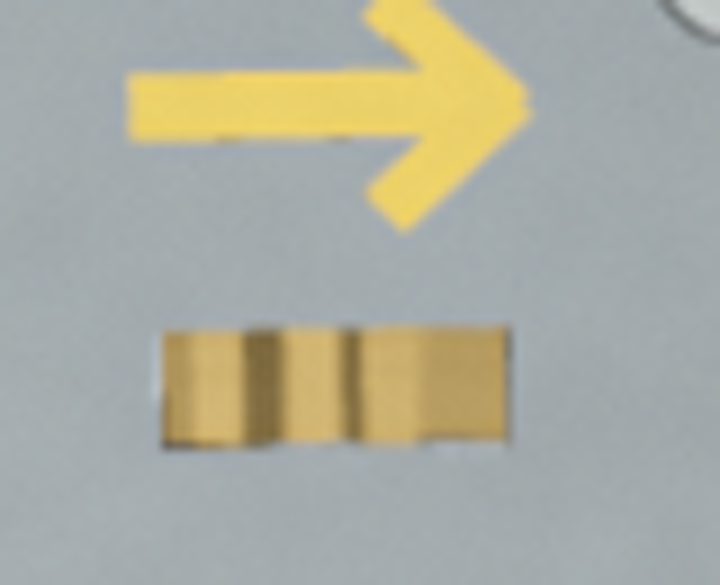

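```bash
python3 - <<'E'
from h import *
c=load("w5");T=c["T"]
f=lambda u,v:(225+(u-4)/9,75+(v-4)/9)
s=np.array([wat(c,T,f(*p),.086) for p in [(162,329),(511,326),(511,441),(162,447)]]);print(s.round(4),s.mean(0))
print("len",np.linalg.norm(s[1]-s[0]),np.linalg.norm(s[3]-s[0]),np.linalg.norm(s[2]-s[1]))
ar=np.array([wat(c,T,f(*p),.086) for p in [(128,107),(533,105)]]);print("yaws",[np.arctan2(*(b-a)[[1,0]]) for a,b in[(s[0],s[1]),(s[3],s[2]),ar]])
# hub top disc & base
hub=wat(c,T,(357,120),.104);print("hub",hub, np.hypot(*(hub-s.mean(0))[:2]),np.arctan2(*(hub-s.mean(0))[[1,0]]))
for z,p in [(.074,219),(.074,391)]:
    d=wat(c,T,f(p,386),z)-s.mean(0);print("tooth",d[:2]@[np.cos(.19),np.sin(.19)])
# collar
for n in("w4","w5"):
    c=load(n);print(n,[wat(c,np.eye(4),p,.023) for p in[(223,205),(289,205)]], 'handletop',[wat(c,np.eye(4),p,-.032) for p in[(228,313),(286,313),(256.5,297)]])
E
python3 - <<'E'
import cv2
im=cv2.imread("pics/w5.png")[190:325,195:320];cv2.imwrite("pics/w5d.png",cv2.resize(im,None,fx=4.4,fy=4.4,interpolation=cv2.INTER_CUBIC))
E
```

```text
[[0.5362 0.123  0.086 ]
 [0.5672 0.1293 0.086 ]
 [0.5692 0.1189 0.086 ]
 [0.5381 0.1124 0.086 ]] [0.55267228 0.12087785 0.086     ]
len 0.03162539279193905 0.010818743839969095 0.010560003642959118
yaws [np.float64(0.19945089137761304), np.float64(0.20754518421821955), np.float64(0.1963662900257708)]
hub [0.6257795  0.13527525 0.104     ] 0.07451141554642866 0.19444716455705077
tooth -0.010963116626141413
tooth 0.0053995871032735685
w4 [array([-0.0178687, -0.0183424,  0.023    ]), array([ 0.01770145, -0.01832009,  0.023     ])] handletop [array([-0.01152149,  0.0101866 , -0.032     ]), array([ 0.01217095,  0.01022655, -0.032     ]), array([ 0.00011685,  0.00172173, -0.032     ])]
w5 [array([-0.01764581, -0.01831247,  0.023     ]), array([ 0.01792372, -0.01829196,  0.023     ])] handletop [array([-0.01128983,  0.0102174 , -0.032     ]), array([ 0.01240157,  0.01025438, -0.032     ]), array([ 0.00034822,  0.00175175, -0.032     ])]
```

View pics/w5d.png

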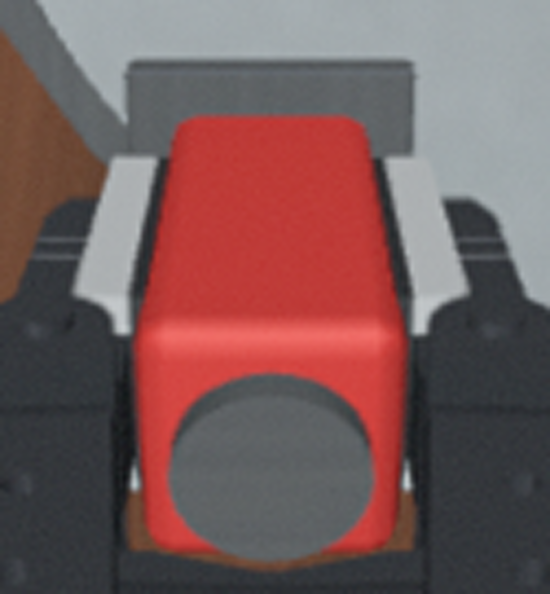

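```bash
 python3 d.py 0.5496 0.1203 0.166 0.196
```

```text
[  1.8 -62.2  36.4] [ 0.01 -0.   -0.45] 4.875
```

Emit:
carry_out([
  {"delta_pos":[1,-25,0],"turn":[0,0,-0.4],"claw":-1},
  {"delta_pos":[1.8,-50,5],"turn":[0,0,-0.4],"claw":-1},
  {"delta_pos":[1.8,-62,15],"turn":[0,0,-0.4],"claw":-1},
  {"delta_pos":[1.8,-62,25],"turn":[0,0,-0.4],"claw":-1},
  {"delta_pos":[1.8,-62,34],"turn":[0,0,-0.4],"claw":-1},
], grip_force=110)

```text
t: 5.5
tcp_pos: [0.5494, 0.1203, 0.1673]
eef_rot: [3.141, 0.001, 0.196]
ft_force: [-1.0, 0.1, -2.2]
grip_width: 0.0228
```

Emit:
carry_out([
  {"delta_pos":[0,0,0],"turn":[0,0,0],"claw":-1},
  {"delta_pos":[0,0,0],"turn":[0,0,0],"claw":-1},
  {"delta_pos":[0,0,0],"turn":[0,0,0],"claw":-1},
  {"delta_pos":[0,0,0],"turn":[0,0,0],"claw":-1},
  {"delta_pos":[0,0,0],"turn":[0,0,0],"claw":-1},
])

```text
t: 6.12
tcp_pos: [0.5497, 0.1211, 0.1685]
eef_rot: [-3.142, -0.0, 0.197]
ft_force: [0.1, 0.6, -1.7]
grip_width: 0.0229
```

```bash
 python3 d.py 0.5496 0.1203 0.166 0.196; python3 snap.py s6 scene 220 180 340 270 6; python3 snap.py t6 top 160 120 260 210 6;python3 d.py 0.5496 0.1203 0.166 0.196; 
```

```text
[-0.3  0.8  2.5] [-0.   -0.02  0.05] 6.125
6.125 [0.5497 0.1211 0.1685] [-3.1416e+00 -4.0000e-04  1.9690e-01] [ 0.1   0.56 -1.73] 0.0229
6.175 [0.5497 0.1212 0.1685] [ 3.1416e+00 -3.0000e-04  1.9690e-01] [-0.95 -0.33 -2.04] 0.0232
[-0.2  0.8  2.4] [-0.   -0.01  0.05] 6.225
```

View pics/s6.png

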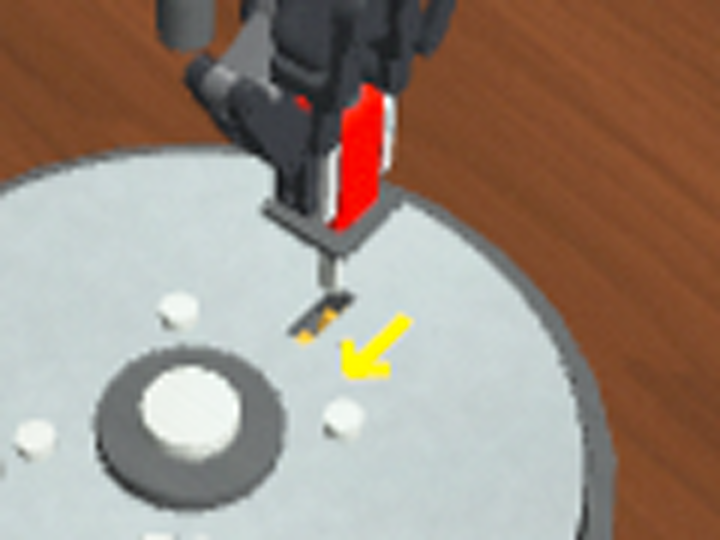

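View pics/t6.png

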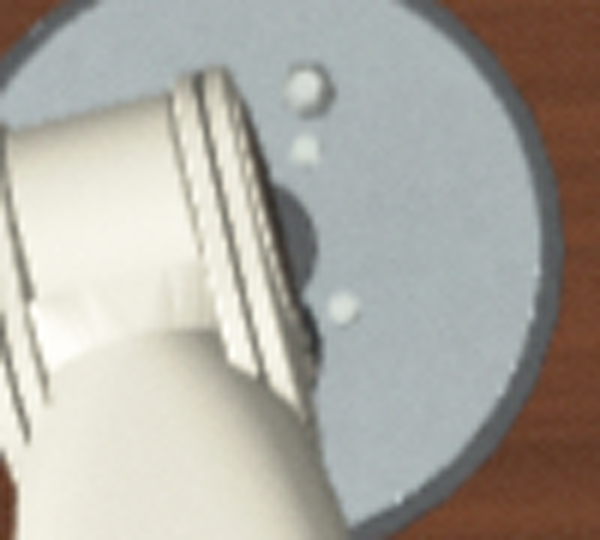

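```bash
python3 - <<'E'
from h import *
c=load("s6")
f=lambda u,v:(220+(u-2.5)/6,180+(v-2.5)/6)
print("slot scene",at(c,f(322,316),.086), "corners",[at(c,f(*p),.086).round(4)[:2] for p in[(289,333),(343,292),(355,295),(303,342)]])
g=lambda p:(np.array(proj(c,p)[0])-[220,180])*6+2.5
for z in(.0985,.1265,):print(z,g([.5497,.1212,z]))
print("tip pred moves per 1mm along y/x", g([.5497,.1222,.0985])-g([.5497,.1212,.0985]),g([.5507,.1212,.0985])-g([.5497,.1212,.0985]))
print("slot expected",g([.5522,.1208,.086]),g([.5507,.1208,.086]))
im=c["frame"][212:242,255:285,::-1];cv2.imwrite("pics/s6c.png",cv2.resize(im,None,fx=18,fy=18,interpolation=cv2.INTER_CUBIC))
E
```

```text
slot scene [0.55302326 0.12171261 0.086     ] corners [array([0.5679, 0.1205]), array([0.5393, 0.1175]), array([0.5367, 0.1214]), array([0.5665, 0.127 ])]
0.0985 [328.88523883 289.20914905]
0.1265 [330.99676321 238.85262304]
tip pred moves per 1mm along y/x [1.72642774 1.6207799 ] [-2.07856204  1.26586592]
slot expected [322.14136446 313.47679336] [325.23210968 311.58024177]
```

View pics/s6c.png

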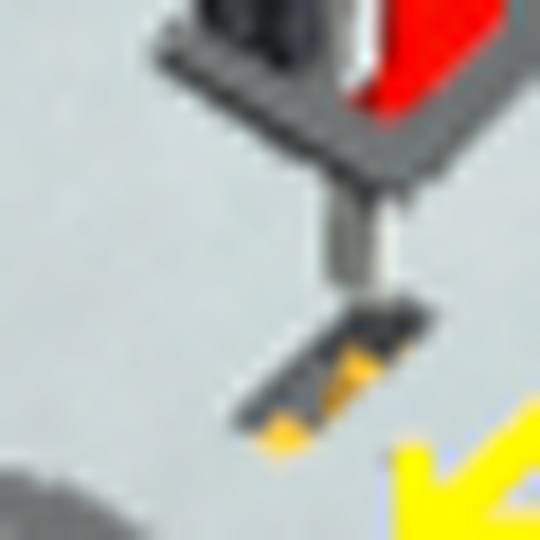

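Emit:
carry_out([
  {"delta_pos":[0.6,0.5,2],"turn":[0,0,0],"claw":-1},
  {"delta_pos":[0.6,0.5,6],"turn":[0,0,0],"claw":-1},
  {"delta_pos":[0.6,0.5,10],"turn":[0,0,0],"claw":-1},
  {"delta_pos":[0.6,0.5,13],"turn":[0,0,0],"claw":-1},
  {"delta_pos":[0.6,0.5,15],"turn":[0,0,0],"claw":-1},
])

```text
t: 6.85
tcp_pos: [0.5501, 0.1207, 0.1529]
eef_rot: [3.142, 0.0, 0.197]
ft_force: [-0.4, 1.2, -1.2]
grip_width: 0.0229
```

```bash
cat > st.py <<'E'
from h import *
from plant import arm
import sys
B=np.array(eval(sys.argv[1])) if len(sys.argv)>1 else np.array([.5528,.1212])
s=arm.state();yaw=.196;ex=np.array([np.cos(yaw),np.sin(yaw)]);ey=np.array([-ex[1],ex[0]])
T=Tt(s["tcp_pos"],s["eef_rot"]);tip=(T@[0,0,.070,1])[:3]
d=tip[:2]-B;F=s["ft_force"]
print("t%.2f tip rel slot x%.2f y%.2f z%.2f mm | F x%.1f y%.1f z%.1f | tcp"%(s["t"],d@ex*1e3,d@ey*1e3,(tip[2]-.086)*1e3,F[:2]@ex,F[:2]@ey,F[2]),s["tcp_pos"].round(4),s["eef_rot"].round(4),"M",s["moment"].round(2))
E
python3 st.py; python3 snap.py s7 scene 235 190 315 250 10; python3 st.py
```

```text
t6.85 tip rel slot x-2.73 y0.05 z-3.05 mm | F x-0.2 y1.2 z-1.2 | tcp [0.5501 0.1207 0.1529] [3.1416e+00 5.0000e-04 1.9690e-01] M [ 0.02  0.03 -0.02]
6.85 [0.5501 0.1207 0.1529] [3.1416e+00 5.0000e-04 1.9690e-01] [-0.43  1.18 -1.25] 0.0229
t6.90 tip rel slot x-2.84 y0.04 z-3.24 mm | F x-0.5 y-0.4 z-2.5 | tcp [0.5501 0.1207 0.1528] [3.1416e+00 7.0000e-04 1.9690e-01] M [ 0.01  0.03 -0.01]
```

View pics/s7.png

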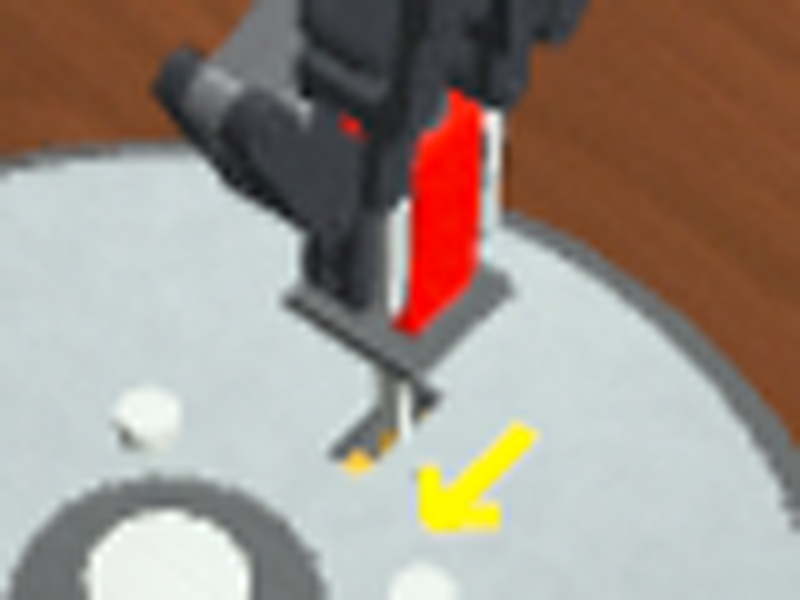

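Emit:
carry_out([
  {"delta_pos":[0.2,0,2],"turn":[0,0,0],"claw":-1},
  {"delta_pos":[0.2,0,4],"turn":[0,0,0],"claw":-1},
  {"delta_pos":[0.2,0,6],"turn":[0,0,0],"claw":-1},
  {"delta_pos":[0.2,0,8],"turn":[0,0,0],"claw":-1},
  {"delta_pos":[0.2,0,10],"turn":[0,0,0],"claw":-1},
])

```text
t: 7.52
tcp_pos: [0.5505, 0.1208, 0.1432]
eef_rot: [-3.142, 0.0, 0.197]
ft_force: [0.1, 0.2, -1.8]
grip_width: 0.0226
```

```bash
python3 st.py
```

```text
t7.53 tip rel slot x-2.37 y0.04 z-12.81 mm | F x0.1 y0.2 z-1.8 | tcp [0.5505 0.1208 0.1432] [-3.1416  0.      0.1969] M [ 0.05 -0.04  0.01]
```

Emit:
carry_out([
  {"delta_pos":[0,0,1.5],"turn":[0,0,0],"claw":-1},
  {"delta_pos":[0,0,3],"turn":[0,0,0],"claw":-1},
  {"delta_pos":[0,0,4.5],"turn":[0,0,0],"claw":-1},
  {"delta_pos":[0,0,6],"turn":[0,0,0],"claw":-1},
  {"delta_pos":[0,0,7],"turn":[0,0,0],"claw":-1},
])

```text
t: 8.15
tcp_pos: [0.5504, 0.1208, 0.1362]
eef_rot: [-3.142, 0.0, 0.197]
ft_force: [0.3, 0.0, -0.9]
grip_width: 0.0228
```

```bash
python3 st.py
```

```text
t8.15 tip rel slot x-2.39 y0.06 z-19.79 mm | F x0.3 y-0.1 z-0.9 | tcp [0.5504 0.1208 0.1362] [-3.1416e+00  1.0000e-04  1.9690e-01] M [-0.03  0.03  0.02]
```

Emit:
carry_out([
  {"delta_pos":[1,0,0],"turn":[0,0,0],"claw":-1},
  {"delta_pos":[2,0,0],"turn":[0,0,0],"claw":-1},
  {"delta_pos":[3,0,0],"turn":[0,0,0],"claw":-1},
  {"delta_pos":[4,0,0],"turn":[0,0,0],"claw":-1},
  {"delta_pos":[5,0,0],"turn":[0,0,0],"claw":-1},
])

```text
t: 8.78
tcp_pos: [0.5536, 0.1214, 0.1361]
eef_rot: [-3.142, 0.004, 0.197]
ft_force: [-5.2, -0.7, 2.7]
grip_width: 0.0231
```

```bash
python3 st.py
```

```text
t8.78 tip rel slot x0.60 y0.04 z-19.95 mm | F x-5.3 y0.3 z2.7 | tcp [0.5536 0.1214 0.1361] [-3.1416  0.0038  0.1969] M [-0.26  1.52 -0.03]
```

Emit:
carry_out([
  {"delta_pos":[1.5,0,0],"turn":[0,0,0],"claw":-1},
  {"delta_pos":[3,0,0],"turn":[0,0,0],"claw":-1},
  {"delta_pos":[4.5,0,0],"turn":[0,0,0],"claw":-1},
  {"delta_pos":[6,0,0],"turn":[0,0,0],"claw":-1},
  {"delta_pos":[7.5,0,0],"turn":[0,0,0],"claw":-1},
])

```text
t: 9.4
tcp_pos: [0.5598, 0.1227, 0.1349]
eef_rot: [-3.142, 0.007, 0.197]
ft_force: [-6.3, -1.8, -1.2]
grip_width: 0.0223
```

```bash
python3 st.py
```

```text
t9.40 tip rel slot x6.70 y0.10 z-21.08 mm | F x-6.6 y-0.5 z-1.2 | tcp [0.5598 0.1227 0.1349] [-3.1415  0.0069  0.1969] M [-0.28  1.72 -0.05]
```

Emit:
carry_out([
  {"delta_pos":[1,0,0],"turn":[0,0,0],"claw":-1},
  {"delta_pos":[2.2,0,0],"turn":[0,0,0],"claw":-1},
  {"delta_pos":[3.4,0,0],"turn":[0,0,0],"claw":-1},
  {"delta_pos":[4.6,0,0],"turn":[0,0,0],"claw":-1},
  {"delta_pos":[5,0,0],"turn":[0,0,0],"claw":-1},
])

```text
t: 10.02
tcp_pos: [0.5652, 0.1237, 0.1351]
eef_rot: [3.142, 0.006, 0.197]
ft_force: [-6.0, -0.9, -0.3]
grip_width: 0.0228
```

```bash
python3 st.py
```

```text
t10.03 tip rel slot x12.19 y0.05 z-20.93 mm | F x-6.1 y0.2 z-0.3 | tcp [0.5652 0.1237 0.1351] [3.1416 0.006  0.1969] M [-0.33  1.49 -0.02]
```

Emit:
carry_out([
  {"delta_pos":[-5,0,0],"turn":[0,0,0],"claw":-1},
  {"delta_pos":[-6,0,-6],"turn":[0,0,0],"claw":-1},
  {"delta_pos":[-6,0,-13],"turn":[0,0,0],"claw":-1},
  {"delta_pos":[-12,0,-13],"turn":[0,0,0],"claw":-1},
  {"delta_pos":[-19,0,-13],"turn":[0,0,0],"claw":-1},
])

```text
t: 10.65
tcp_pos: [0.5487, 0.1204, 0.1495]
eef_rot: [-3.142, -0.0, 0.197]
ft_force: [-0.3, 0.1, -0.8]
grip_width: 0.0228
```

```bash
python3 st.py; python3 snap.py w8 wrist; python3 st.py
```

```text
t10.65 tip rel slot x-4.11 y0.03 z-6.52 mm | F x-0.3 y0.2 z-0.8 | tcp [0.5487 0.1204 0.1495] [-3.1416e+00 -4.0000e-04  1.9690e-01] M [-0.04 -0.02 -0.  ]
10.65 [0.5487 0.1204 0.1495] [-3.1416e+00 -4.0000e-04  1.9690e-01] [-0.3   0.12 -0.78] 0.0228
t10.70 tip rel slot x-5.56 y0.00 z-6.80 mm | F x-1.0 y-0.7 z-1.5 | tcp [0.5474 0.1201 0.1492] [3.1416e+00 1.5000e-03 1.9690e-01] M [-0.04  0.07  0.05]
```

Emit:
carry_out([
  {"delta_pos":[0,0,0],"turn":[0,0,0],"claw":-1},
  {"delta_pos":[0,0,2],"turn":[0,0,0],"claw":-1},
  {"delta_pos":[0,0,4],"turn":[0,0,0],"claw":-1},
  {"delta_pos":[0,0,6],"turn":[0,0,0],"claw":-1},
  {"delta_pos":[0,0,8],"turn":[0,0,0],"claw":-1},
])

```text
t: 11.32
tcp_pos: [0.549, 0.1205, 0.141]
eef_rot: [3.142, 0.0, 0.197]
ft_force: [-0.4, -0.8, -0.8]
grip_width: 0.0228
```

```bash
python3 st.py
```

```text
t11.32 tip rel slot x-3.90 y0.04 z-14.96 mm | F x-0.5 y-0.7 z-0.8 | tcp [0.549  0.1205 0.141 ] [3.1416e+00 2.0000e-04 1.9690e-01] M [ 0.01 -0.02 -0.07]
```

Emit:
carry_out([
  {"delta_pos":[0,0,2],"turn":[0,0,0],"claw":-1},
  {"delta_pos":[0,0,4],"turn":[0,0,0],"claw":-1},
  {"delta_pos":[0,0,5.5],"turn":[0,0,0],"claw":-1},
  {"delta_pos":[1.5,0,5.5],"turn":[0,0,0],"claw":-1},
  {"delta_pos":[3,0,5.5],"turn":[0,0,0],"claw":-1},
])

```text
t: 11.95
tcp_pos: [0.551, 0.1209, 0.1356]
eef_rot: [3.142, 0.002, 0.197]
ft_force: [-3.9, -0.1, 1.4]
grip_width: 0.0229
```

```bash
python3 st.py
```

```text
t11.95 tip rel slot x-2.01 y0.04 z-20.42 mm | F x-3.9 y0.7 z1.4 | tcp [0.551  0.1209 0.1356] [3.1416e+00 2.4000e-03 1.9690e-01] M [-0.2   1.05  0.01]
```

Emit:
carry_out([
  {"delta_pos":[1.5,0,0],"turn":[0,0,0],"claw":-1},
  {"delta_pos":[3,0,0],"turn":[0,0,0],"claw":-1},
  {"delta_pos":[4.5,0,0],"turn":[0,0,0],"claw":-1},
  {"delta_pos":[6,0,0],"turn":[0,0,0],"claw":-1},
  {"delta_pos":[7.5,0,0],"turn":[0,0,0],"claw":-1},
])

```text
t: 12.58
tcp_pos: [0.5568, 0.1221, 0.135]
eef_rot: [-3.141, 0.006, 0.197]
ft_force: [-5.9, -1.5, 0.1]
grip_width: 0.0228
```

```bash
python3 st.py
```

```text
t12.57 tip rel slot x3.69 y0.10 z-20.99 mm | F x-6.0 y-0.3 z0.1 | tcp [0.5568 0.1221 0.135 ] [-3.1415  0.0058  0.1969] M [-0.26  1.59  0.02]
```

Emit:
carry_out([
  {"delta_pos":[1.2,0,0],"turn":[0,0,0],"claw":-1},
  {"delta_pos":[2.4,0,0],"turn":[0,0,0],"claw":-1},
  {"delta_pos":[3.6,0,0],"turn":[0,0,0],"claw":-1},
  {"delta_pos":[4.8,0,0],"turn":[0,0,0],"claw":-1},
  {"delta_pos":[5.5,0,0],"turn":[0,0,0],"claw":-1},
])

```text
t: 13.2
tcp_pos: [0.5615, 0.123, 0.1343]
eef_rot: [-3.142, 0.008, 0.197]
ft_force: [-6.8, -1.7, -1.5]
grip_width: 0.0229
```

```bash
python3 st.py
```

```text
t13.20 tip rel slot x8.37 y0.07 z-21.71 mm | F x-7.0 y-0.3 z-1.5 | tcp [0.5615 0.123  0.1343] [-3.1416  0.0077  0.1969] M [-0.31  1.7  -0.01]
```

Emit:
carry_out([
  {"delta_pos":[0.8,0,0],"turn":[0,0,0],"claw":-1},
  {"delta_pos":[1.6,0,0],"turn":[0,0,0],"claw":-1},
  {"delta_pos":[2.4,0,0],"turn":[0,0,0],"claw":-1},
  {"delta_pos":[3.2,0,0],"turn":[0,0,0],"claw":-1},
  {"delta_pos":[3.2,0,0],"turn":[0,0,0],"claw":-1},
])

```text
t: 13.82
tcp_pos: [0.5653, 0.1237, 0.1347]
eef_rot: [3.142, 0.006, 0.197]
ft_force: [-5.0, -1.2, -0.6]
grip_width: 0.0228
```

```bash
python3 st.py
```

```text
t13.82 tip rel slot x12.36 y0.03 z-21.31 mm | F x-5.2 y-0.2 z-0.6 | tcp [0.5653 0.1237 0.1347] [3.1415 0.006  0.1969] M [-0.27  1.48 -0.04]
```

Emit:
carry_out([
  {"delta_pos":[-5,0,0],"turn":[0,0,0],"claw":-1},
  {"delta_pos":[-6,0,-6],"turn":[0,0,0],"claw":-1},
  {"delta_pos":[-6,0,-13],"turn":[0,0,0],"claw":-1},
  {"delta_pos":[-12,0,-13],"turn":[0,0,0],"claw":-1},
  {"delta_pos":[-19,0,-13],"turn":[0,0,0],"claw":-1},
])

```text
t: 14.45
tcp_pos: [0.5489, 0.1205, 0.149]
eef_rot: [-3.142, -0.0, 0.197]
ft_force: [-0.2, -0.6, -1.1]
grip_width: 0.0228
```

```bash
python3 st.py
```

```text
t14.45 tip rel slot x-3.89 y0.04 z-7.01 mm | F x-0.3 y-0.6 z-1.1 | tcp [0.5489 0.1205 0.149 ] [-3.1416e+00 -5.0000e-04  1.9680e-01] M [ 0.01 -0.02 -0.04]
```

Emit:
carry_out([
  {"delta_pos":[0,0,0],"turn":[0,0,0],"claw":-1},
  {"delta_pos":[0,0,2],"turn":[0,0,0],"claw":-1},
  {"delta_pos":[0,0,4],"turn":[0,0,0],"claw":-1},
  {"delta_pos":[0,0,6],"turn":[0,0,0],"claw":-1},
  {"delta_pos":[0,0,7.5],"turn":[0,0,0],"claw":-1},
])

```text
t: 15.08
tcp_pos: [0.5492, 0.1205, 0.141]
eef_rot: [3.142, 0.0, 0.197]
ft_force: [0.1, -0.0, -2.0]
grip_width: 0.0228
```

```bash
python3 st.py
```

```text
t15.07 tip rel slot x-3.73 y0.03 z-15.03 mm | F x0.1 y-0.0 z-2.0 | tcp [0.5492 0.1205 0.141 ] [3.1416e+00 4.0000e-04 1.9690e-01] M [ 0.02  0.   -0.05]
```

Emit:
carry_out([
  {"delta_pos":[0,0,2],"turn":[0,0,0],"claw":-1},
  {"delta_pos":[0,0,4],"turn":[0,0,0],"claw":-1},
  {"delta_pos":[0,0,5],"turn":[0,0,0],"claw":-1},
  {"delta_pos":[1.5,0,5],"turn":[0,0,0],"claw":-1},
  {"delta_pos":[3,0,5],"turn":[0,0,0],"claw":-1},
])

```text
t: 15.7
tcp_pos: [0.5513, 0.1209, 0.1361]
eef_rot: [-3.142, 0.002, 0.197]
ft_force: [-3.7, -1.2, 0.5]
grip_width: 0.0231
```

```bash
python3 st.py
```

```text
t15.70 tip rel slot x-1.69 y0.05 z-19.87 mm | F x-3.9 y-0.4 z0.5 | tcp [0.5513 0.1209 0.1361] [-3.1416e+00  2.1000e-03  1.9690e-01] M [-0.12  0.96  0.03]
```

Emit:
carry_out([
  {"delta_pos":[0.8,0,0],"turn":[0,0,0],"claw":-1},
  {"delta_pos":[1.6,0,0],"turn":[0,0,0],"claw":-1},
  {"delta_pos":[2.4,0,0],"turn":[0,0,0],"claw":-1},
  {"delta_pos":[3.2,0,0],"turn":[0,0,0],"claw":-1},
  {"delta_pos":[4,0,0],"turn":[0,0,0],"claw":-1},
])

```text
t: 16.32
tcp_pos: [0.5538, 0.1215, 0.1359]
eef_rot: [-3.142, 0.005, 0.197]
ft_force: [-8.2, -1.2, 2.8]
grip_width: 0.0228
```

```bash
python3 st.py
```

```text
t16.32 tip rel slot x0.63 y0.07 z-20.06 mm | F x-8.2 y0.4 z2.8 | tcp [0.5538 0.1215 0.1359] [-3.1415  0.005   0.1969] M [-0.35  1.98  0.03]
```

Emit:
carry_out([
  {"delta_pos":[0.5,0,0],"turn":[0,0,0],"claw":-1},
  {"delta_pos":[1,0,0],"turn":[0,0,0],"claw":-1},
  {"delta_pos":[1.5,0,0],"turn":[0,0,0],"claw":-1},
  {"delta_pos":[2,0,0],"turn":[0,0,0],"claw":-1},
  {"delta_pos":[2,0,0],"turn":[0,0,0],"claw":-1},
])

```text
t: 16.95
tcp_pos: [0.5541, 0.1215, 0.1359]
eef_rot: [-3.142, 0.008, 0.197]
ft_force: [-9.9, -2.0, 6.2]
grip_width: 0.0229
```

```bash
python3 st.py
```

```text
t16.95 tip rel slot x0.79 y0.05 z-20.12 mm | F x-10.1 y-0.0 z6.2 | tcp [0.5541 0.1215 0.1359] [-3.1416  0.0082  0.197 ] M [-0.52  2.7   0.06]
```

Emit:
carry_out([
  {"delta_pos":[0.5,0,0],"turn":[0,0,0],"claw":-1},
  {"delta_pos":[1,0,0],"turn":[0,0,0],"claw":-1},
  {"delta_pos":[1.5,0,0],"turn":[0,0,0],"claw":-1},
  {"delta_pos":[1.8,0,0],"turn":[0,0,0],"claw":-1},
  {"delta_pos":[1.8,0,0],"turn":[0,0,0],"claw":-1},
])

```text
t: 17.58
tcp_pos: [0.5545, 0.1216, 0.1358]
eef_rot: [-3.142, 0.011, 0.197]
ft_force: [-13.3, -3.0, 8.6]
grip_width: 0.0229
```

```bash
python3 st.py
```

```text
t17.57 tip rel slot x0.98 y0.06 z-20.17 mm | F x-13.7 y-0.4 z8.6 | tcp [0.5545 0.1216 0.1358] [-3.1416  0.0111  0.197 ] M [-0.7   3.56 -0.01]
```

Emit:
carry_out([
  {"delta_pos":[0.4,0,0],"turn":[0,0,0],"claw":-1},
  {"delta_pos":[0.8,0,0],"turn":[0,0,0],"claw":-1},
  {"delta_pos":[1,0,0],"turn":[0,0,0],"claw":-1},
  {"delta_pos":[1,0,0],"turn":[0,0,0],"claw":-1},
  {"delta_pos":[1,0,0],"turn":[0,0,0],"claw":-1},
])

```text
t: 18.2
tcp_pos: [0.5547, 0.1216, 0.1358]
eef_rot: [-3.142, 0.013, 0.197]
ft_force: [-15.0, -2.5, 10.0]
grip_width: 0.0229
```

```bash
python3 st.py
```

```text
t18.20 tip rel slot x1.07 y0.06 z-20.18 mm | F x-15.2 y0.5 z10.0 | tcp [0.5547 0.1216 0.1358] [-3.1416  0.0126  0.197 ] M [-0.81  4.06  0.02]
```

Emit:
carry_out([
  {"delta_pos":[-4,0,0],"turn":[0,0,0],"claw":-1},
  {"delta_pos":[-7.5,0,0],"turn":[0,0,0],"claw":-1},
  {"delta_pos":[-8.5,0,0],"turn":[0,0,0],"claw":-1},
  {"delta_pos":[-8.5,0,0],"turn":[0,0,0],"claw":-1},
  {"delta_pos":[-8.5,0,0],"turn":[0,0,0],"claw":-1},
])

```text
t: 18.82
tcp_pos: [0.5529, 0.1213, 0.1364]
eef_rot: [-3.142, -0.001, 0.197]
ft_force: [-0.1, 0.1, -0.1]
grip_width: 0.0227
```

```bash
python3 st.py
```

```text
t18.82 tip rel slot x0.19 y0.07 z-19.64 mm | F x-0.1 y0.1 z-0.1 | tcp [0.5529 0.1213 0.1364] [-3.1416e+00 -7.0000e-04  1.9690e-01] M [-0.03  0.23  0.  ]
```

Relieved; lifting out (slightly back from the tooth), up to a clear height.

Emit:
carry_out([
  {"delta_pos":[-1,0,-2],"turn":[0,0,0],"claw":-1},
  {"delta_pos":[-1,0,-10],"turn":[0,0,0],"claw":-1},
  {"delta_pos":[-1,0,-25],"turn":[0,0,0],"claw":-1},
  {"delta_pos":[-1,0,-50],"turn":[0,0,0],"claw":-1},
  {"delta_pos":[-1,0,-75],"turn":[0,0,0],"claw":-1},
])

```text
t: 19.45
tcp_pos: [0.5518, 0.1211, 0.2133]
eef_rot: [-3.142, -0.002, 0.197]
ft_force: [-0.2, -0.2, -0.8]
grip_width: 0.0229
```

```bash
python3 st.py; python3 snap.py w9 wrist; python3 d.py 0.4645 -0.26 0.21 -0.05
```

```text
t19.45 tip rel slot x-0.87 y0.05 z57.34 mm | F x-0.2 y-0.1 z-0.8 | tcp [0.5518 0.1211 0.2133] [-3.1416e+00 -1.6000e-03  1.9690e-01] M [ 0.03 -0.08  0.02]
19.45 [0.5518 0.1211 0.2133] [-3.1416e+00 -1.6000e-03  1.9690e-01] [-0.19 -0.16 -0.79] 0.0229
[-162.1  356.6    6. ] [-0.07 -0.47 14.15] 19.5
```

View pics/w9.png

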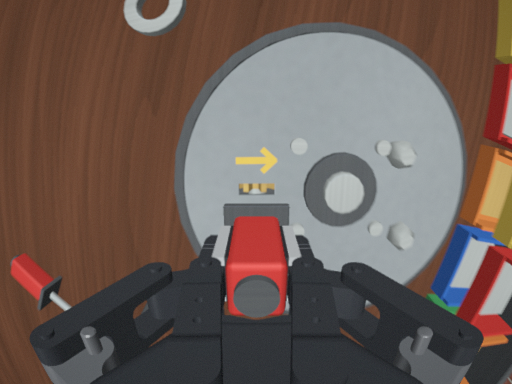

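Emit:
carry_out([
  {"delta_pos":[-5,30,5],"turn":[0,0,0],"claw":-1},
  {"delta_pos":[-5,58,10],"turn":[0,0,0],"claw":-1},
  {"delta_pos":[-5,58,10],"turn":[0,0,0],"claw":-1},
  {"delta_pos":[-5,58,10],"turn":[0,0,0],"claw":-1},
  {"delta_pos":[-5,58,10],"turn":[0,0,0],"claw":-1},
])

```text
t: 20.12
tcp_pos: [0.558, 0.0639, 0.2016]
eef_rot: [-3.141, -0.001, 0.198]
ft_force: [0.3, 0.4, -1.8]
grip_width: 0.0228
```

```bash
python3 snap.py w10 wrist 225 80 305 145 9; python3 d.py 0.4645 -0.26 0.21 -0.05
```

```text
20.125 [0.558  0.0639 0.2016] [-3.1414e+00 -6.0000e-04  1.9790e-01] [ 0.3   0.37 -1.81] 0.0228
[-155.4  299.2   -8.5] [-1.000e-02 -3.000e-02  1.421e+01] 20.175
```

View pics/w10.png

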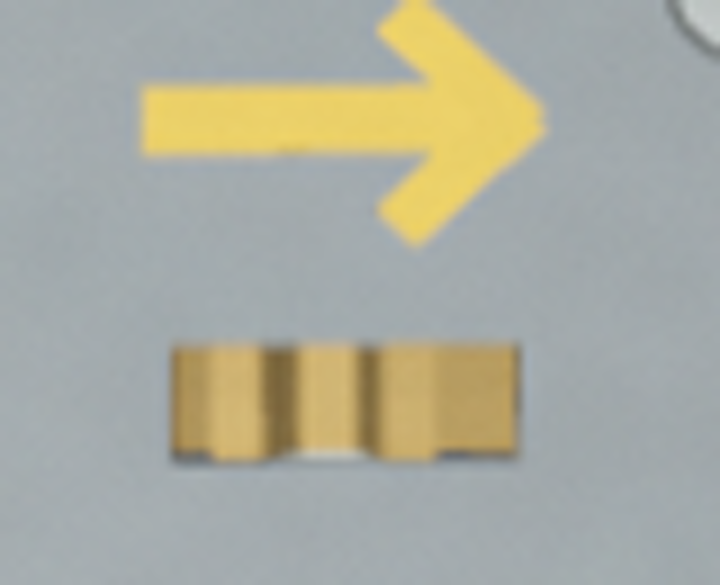

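Emit:
carry_out([
  {"delta_pos":[-26,50,-2],"turn":[0,0,3],"claw":-1},
  {"delta_pos":[-52,100,-4],"turn":[0,0,6],"claw":-1},
  {"delta_pos":[-78,150,-6],"turn":[0,0,9],"claw":-1},
  {"delta_pos":[-104,200,-8],"turn":[0,0,12],"claw":-1},
  {"delta_pos":[-130,250,-8],"turn":[0,0,14.2],"claw":-1},
])

```text
t: 20.8
tcp_pos: [0.4792, -0.2085, 0.2099]
eef_rot: [3.141, -0.001, -0.051]
ft_force: [1.3, -0.6, -0.7]
grip_width: 0.0225
```

```bash
python3 snap.py w11 wrist;  python3 d.py 0.4645 -0.26 0.21 -0.05
```

```text
20.8 [ 0.4792 -0.2085  0.2099] [ 3.1413e+00 -1.4000e-03 -5.0900e-02] [ 1.28 -0.57 -0.67] 0.0225
[-9.8 45.6  0. ] [ 0.36  0.03 -0.52] 20.85
```

View pics/w11.png

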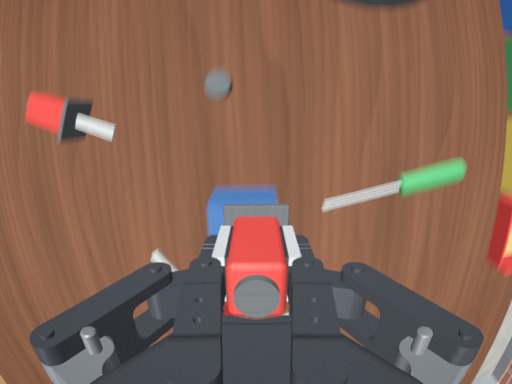

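Emit:
carry_out([
  {"delta_pos":[-6,26,0],"turn":[0,0,0],"claw":-1},
  {"delta_pos":[-12,48,0],"turn":[0,0,0],"claw":-1},
  {"delta_pos":[-12.5,53,0],"turn":[0,0,0],"claw":-1},
  {"delta_pos":[-12.5,53,0],"turn":[0,0,0],"claw":-1},
  {"delta_pos":[-12.5,53,0],"turn":[0,0,0],"claw":-1},
])

```text
t: 21.48
tcp_pos: [0.4646, -0.2587, 0.2093]
eef_rot: [-3.141, -0.0, -0.049]
ft_force: [-0.7, -0.4, -0.4]
grip_width: 0.0231
```

```bash
python3 snap.py s12 scene 165 90 265 170 8;  python3 d.py 0.4645 -0.26 0.15 -0.05
```

```text
21.475 [ 0.4646 -0.2587  0.2093] [-3.1412 -0.     -0.0494] [-0.65 -0.41 -0.36] 0.0231
[ 0.1  1.2 59.3] [-0.02 -0.    0.03] 21.525
```

View pics/s12.png

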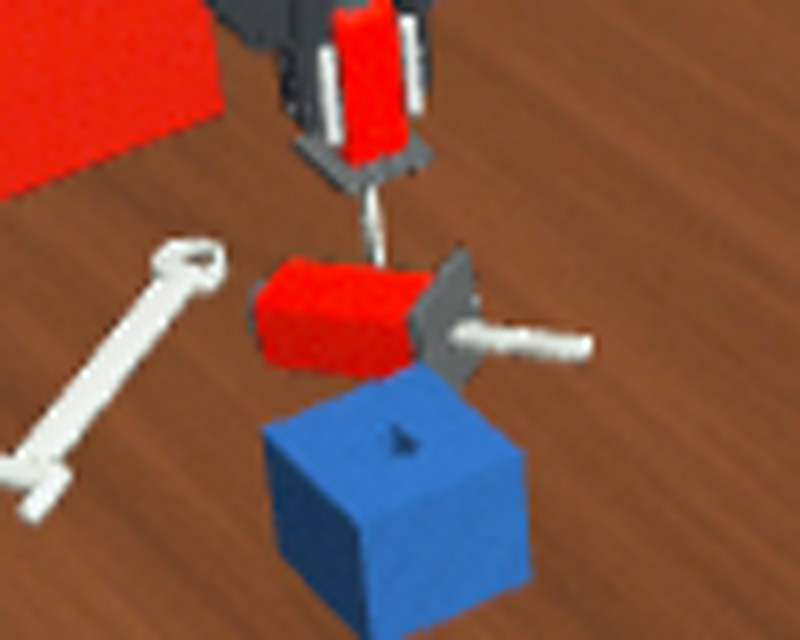

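Emit:
carry_out([
  {"delta_pos":[0,0.8,20],"turn":[0,0,0],"claw":-1},
  {"delta_pos":[0,0.8,45],"turn":[0,0,0],"claw":-1},
  {"delta_pos":[0,0.8,60],"turn":[0,0,0],"claw":-1},
  {"delta_pos":[0,0.8,66],"turn":[0,0,0],"claw":-1},
  {"delta_pos":[0,0.8,66],"turn":[0,0,0],"claw":-1},
])

```text
t: 22.15
tcp_pos: [0.4642, -0.2604, 0.1433]
eef_rot: [-3.142, 0.0, -0.051]
ft_force: [0.1, 0.5, -1.2]
grip_width: 0.0227
```

```bash
python3 snap.py s13 scene 185 120 255 170 11;  python3 d.py 0.4645 -0.26 0.088 -0.05; python3 - <<'E'
from h import *
c=load("s13");T=c["T"]
g=lambda p:(np.array(proj(c,p)[0])-[185,120])*11+5
print("tip",g((T@[0,0,.07,1])[:3]),"hole",g([.4645,-.26,.06]))
E
```

```text
22.15 [ 0.4642 -0.2604  0.1433] [-3.1415e+00  2.0000e-04 -5.0600e-02] [ 0.1   0.48 -1.17] 0.0227
[-0.1 -0.7 55.8] [ 0.02 -0.04 -0.04] 22.2
tip [312.65849201 235.84121624] hole [316.75293602 277.2580022 ]
```

View pics/s13.png

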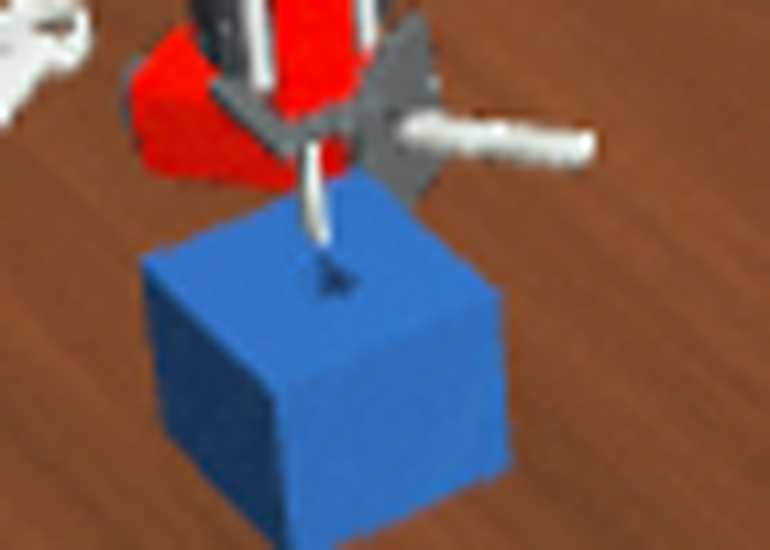

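Emit:
carry_out([
  {"delta_pos":[0,0,8],"turn":[0,0,0],"claw":-1},
  {"delta_pos":[0,0,16],"turn":[0,0,0],"claw":-1},
  {"delta_pos":[0,0,24],"turn":[0,0,0],"claw":-1},
  {"delta_pos":[0,0,32],"turn":[0,0,0],"claw":-1},
  {"delta_pos":[0,0,40],"turn":[0,0,0],"claw":-1},
])

```text
t: 22.82
tcp_pos: [0.464, -0.2605, 0.1026]
eef_rot: [-3.141, 0.0, -0.051]
ft_force: [-0.3, -0.4, -1.0]
grip_width: 0.0224
```

```bash
python3 st.py "[.4645,-.26]"
```

```text
t22.82 tip rel slot x-0.64 y-0.41 z-53.40 mm | F x-0.4 y-0.3 z-1.0 | tcp [ 0.464  -0.2605  0.1026] [-3.1414e+00  3.0000e-04 -5.1000e-02] M [-0.01  0.03 -0.04]
```

Emit:
carry_out([
  {"delta_pos":[0,0,4],"turn":[0,0,0],"claw":-1},
  {"delta_pos":[0,0,8],"turn":[0,0,0],"claw":-1},
  {"delta_pos":[0,0,12],"turn":[0,0,0],"claw":-1},
  {"delta_pos":[0,0,14],"turn":[0,0,0],"claw":-1},
  {"delta_pos":[0,0,15.5],"turn":[0,0,0],"claw":-1},
])

```text
t: 23.45
tcp_pos: [0.4641, -0.2606, 0.088]
eef_rot: [3.142, -0.0, -0.051]
ft_force: [-3.1, 1.4, 7.5]
grip_width: 0.0234
```

```bash
python3 st.py "[.4645,-.26]"; python3 snap.py s14 scene 185 90 265 160 9
```

```text
t23.45 tip rel slot x-0.50 y-0.52 z-67.97 mm | F x-2.8 y2.0 z7.5 | tcp [ 0.4641 -0.2606  0.088 ] [ 3.1416e+00 -1.0000e-04 -5.1000e-02] M [ 0.31  0.5  -0.04]
23.45 [ 0.4641 -0.2606  0.088 ] [ 3.1416e+00 -1.0000e-04 -5.1000e-02] [-3.12  1.4   7.46] 0.0234
```

View pics/s14.png

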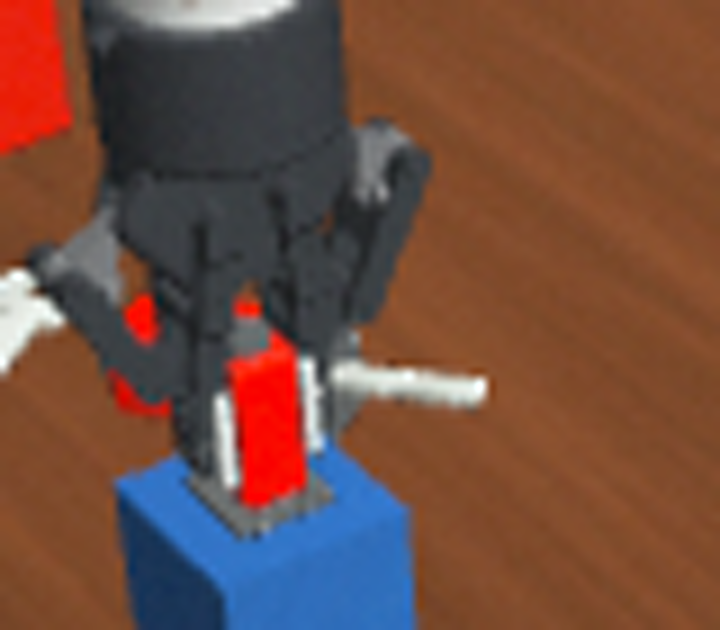

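Emit:
carry_out([
  {"delta_pos":[0,0,0],"turn":[0,0,0],"claw":-0.2},
  {"delta_pos":[0,0,0],"turn":[0,0,0],"claw":0.1},
  {"delta_pos":[0,0,0],"turn":[0,0,0],"claw":0.3},
  {"delta_pos":[0,0,0],"turn":[0,0,0],"claw":0.3},
  {"delta_pos":[0,0,0],"turn":[0,0,0],"claw":0.3},
])

```text
t: 24.12
tcp_pos: [0.4641, -0.2606, 0.0878]
eef_rot: [-3.142, -0.0, -0.051]
ft_force: [0.1, 0.2, 0.1]
grip_width: 0.0554
```

```bash
python3 snap.py w15 wrist
```

```text
24.125 [ 0.4641 -0.2606  0.0878] [-3.1416 -0.     -0.051 ] [0.06 0.25 0.06] 0.0554
```

View pics/w15.png

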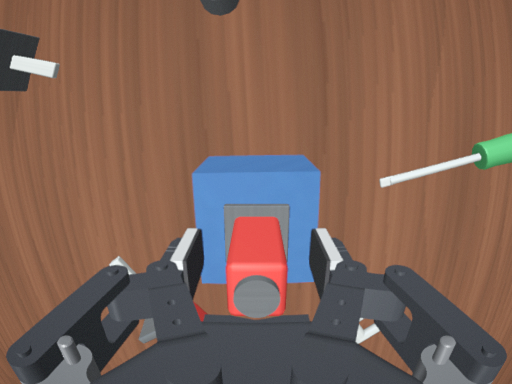

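Released, with clearance on both sides. Rising straight up.

Emit:
carry_out([
  {"delta_pos":[0,0,-15],"turn":[0,0,0],"claw":0.3},
  {"delta_pos":[0,0,-50],"turn":[0,0,0],"claw":0.3},
  {"delta_pos":[0,0,-100],"turn":[0,0,0],"claw":0.3},
  {"delta_pos":[0,0,-150],"turn":[0,0,0],"claw":0.3},
  {"delta_pos":[0,0,-165],"turn":[0,0,0],"claw":0.3},
])

```text
t: 24.8
tcp_pos: [0.4657, -0.2615, 0.2579]
eef_rot: [3.138, -0.007, -0.051]
ft_force: [-0.0, -1.1, 0.0]
grip_width: 0.0552
```

Emit:
carry_out([
  {"delta_pos":[0,0,0],"turn":[0,0,0],"claw":0.3},
  {"delta_pos":[0,0,0],"turn":[0,0,0],"claw":0.3},
  {"delta_pos":[0,0,0],"turn":[0,0,0],"claw":0.3},
  {"delta_pos":[0,0,0],"turn":[0,0,0],"claw":0.3},
  {"delta_pos":[0,0,0],"turn":[0,0,0],"claw":0.3},
])

```text
t: 25.42
tcp_pos: [0.4639, -0.2605, 0.2522]
eef_rot: [-3.141, 0.001, -0.051]
ft_force: [-0.3, -0.4, 0.0]
grip_width: 0.0554
```

```bash
python3 snap.py w16 wrist 215 125 305 215 6; python3 snap.py s16 scene
```

```text
25.425 [ 0.4639 -0.2605  0.2522] [-3.1411e+00  1.0000e-03 -5.1000e-02] [-0.33 -0.38  0.02] 0.0554
25.475 [ 0.464  -0.2605  0.2524] [-3.1412e+00  7.0000e-04 -5.0900e-02] [ 0.31 -0.38  0.31] 0.0558
```

View pics/w16.png

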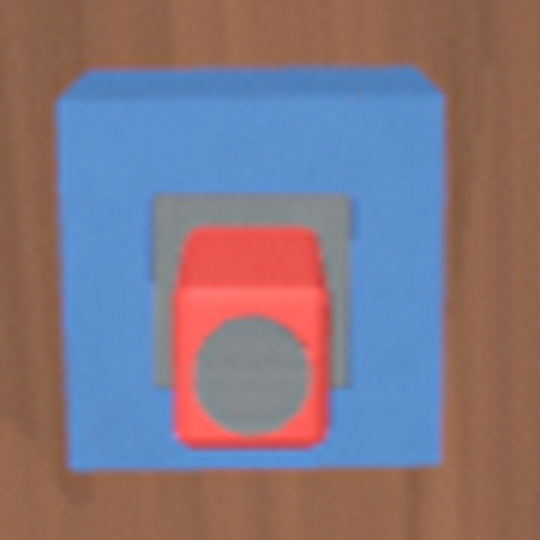

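View pics/s16.png

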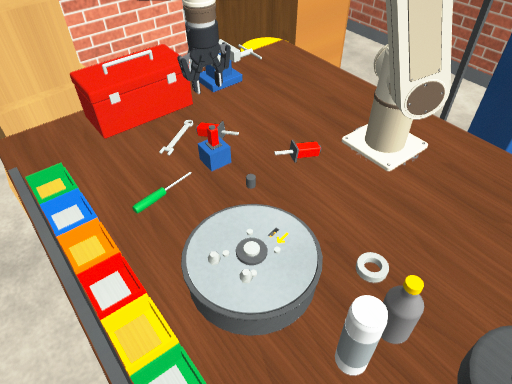

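Spoon centred and upright with its collar flush on the block; the bystanders are unchanged and the gripper is clear. Handing in.

```bash
python3 -c "
from plant import arm
print(arm.hand_in())"
```

```text
the job is handed in; nothing more can be done
None
```

I advanced the star wheel until the shoes were snug, stood the spoon back in its block and let go, and handed the job in at about 25.5 s. No verdict was reported.

- **Adjusting:** I took the smallest spoon from the block, gripping it at 100–110 N by its two x faces. The blade went into the slot between two teeth, and three strokes towards the hub moved the wheel.
- **Snug check:** Moving the wheel took about 5–7 N. On the third stroke it stopped, and raising the push from 8 to about 15 N moved the tip only 0.4 mm further. The highest total force I read was about 18 N, but I only read it between moves.
- **Turn check:** My stroke tracking put the turn at about 2.1 teeth. The tooth positions in the before and after pictures fit 2.04, counting two whole teeth from the strokes. Both are within the expected 1.8 to 3.3.
- **Spoon:** The last pictures show it upright and centred in the block with its collar flat on top. The gripper was open and well above it, with force readings near zero.
- **Bystanders:** They look unmoved in the last scene picture. I did not measure them.

The two larger look-alike spoons toppled early on. They were already leaning in the wrist picture at 1.4 s, and I do not think the arm touched them, but I did not confirm that. They are still on the bench.

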